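Line up the load resistors on the test shelf

ROBOT

A 7-joint arm with a two-finger parallel gripper is mounted at the origin on the work surface. World frame = base frame: x ahead of the robot, y to its left, z up, the work surface at z = 0. Lengths are in m, angles in rad, forces in N, time in s.
With the tool pointing down it reaches from about 0.35 to 0.9 m from the base axis. Payload 19.9 kg.
Tool frame: the origin (TCP) lies at the centre of the arm's flange, where the gripper is bolted on; the fingertips stand 173 mm ahead of it and the grasp point (between the pads) lies 155 mm ahead of it; z points along the fingers, y is the line along which they close (so a half turn about z gives the same grasp; the last joint's range is limited). The gripper opens to 85 mm and grips with 20 to 120 N. Pads are 22 mm wide; open, the fingers measure 114 mm over their backs; the gripper's body (76 mm by 85 mm) begins 54 mm behind the grasp point. The pads swing forward as they close: fully open they stand 13 mm farther back than shut.
Start: joints at [1.238, 0.417, -0.01, 1.614, 0.005, 1.111, -0.053], TCP at [0.179, -0.599, 0.405] pointing down, gripper open.
Joint ranges: [-2.81, 2.81], [-0.39, 2.02], [-1.27, 1.25], [0.06, 2.57], [-1.19, 4.33], [0.19, 2], [-2.82, 2.82]. Speed limits (rad/s): [1.89, 1.89, 2.39, 2.39, 3.01, 3.01, 3.01].

INTERFACE

Orientations are given as a unit quaternion [w, x, y, z].
In Python, from bench import * gives the robot as it stands.
- The arm moves only by the tool jog_arm, never from a script. Its arguments are lists of equal length, an entry for each row: "fingers": the opening, from 0 (shut) to 1 (fully open); "offset": the shift along the tool's x, y, z in m, a list of three; "dr": the turn, a rotation vector about the tool's x, y, z in degrees, a list of three. A call has exactly 8 rows; each row is the pose to reach, as a shift and turn from the pose commanded when the call began, along the tool's axes at that moment; what a row does not reach only later rows make up. A row lasts 1/12 s, in which the tool goes at most 41.7 mm and 7.16 degrees, less where a joint would pass 70% of its speed; a pose out of reach is approached as far as the arm can. A call with a gripper value outside its range is refused whole. The fingers move at their own pace and stop on an object; the grip force is fixed at half the most. Time passes only in rows, so rows that repeat a pose let the fingers close, or fill a call up. It gives the time, the measured TCP pose, the force, the opening and the grip force at its end, in the units of the state.
- get_obs(): the state, without advancing time (a new reading comes with each control period).
- grab_frame(name): name is "side" or "top"; returns a dict with "frame" (384x512x3 uint8, red, green, blue), "z_map" (384x512 float32, m along the optical axis (not along the pixel's ray), 0 where there is no reading), "fovy" (degrees; the focal length in pixels is half the picture's height over the tangent of half this angle, whatever the lens; pixels are square), "cx", "cy" (the principal point, pixels), "k1" (the pictures are not rectified: a ray, as slopes to the right and down, at radius r is drawn at 1 + k1 r^2 times it, then the intrinsics apply), "xyz" and "attitude" of the camera in the world. Camera axes: x right, y down, z forward; pixel columns grow to the right and rows downward; lengths in m; the calibration is good to about 2 mm. A picture is of the moment at which its call begins.
- hand_in(): hands the job in; it is judged then, once.
The state is a dict: "clock": time; "joint_pos": joint angles; "qd": joint speeds; "joint_efforts": joint torques, N m; "tool_pos": TCP position; "eef_rot": TCP orientation; "wrist_force": force on the tool from outside, world axes, zero at the start; "ft_torque": the same for the moment, N m; "gripper_width": finger opening in m; "gripper_force": force on a finger pad.
Only numpy, scipy, OpenCV 4.12 (cv2) and the standard library are available. Lean on these libraries where they do the work, as an engineer would, in place of code of your own. Each camera call takes 0.05 s, during which the arm holds its last target. There are 200 camera calls.

TASK

Complete the neat row of three flat cream resistors in the front corner of the low shelf: beside the one already in the corner comes the loose crooked one, and beside that the one that lies under the two black covers, all with the brass-lug end against the front lip, long sides touching and no gaps. Keep the resistors sliding on the shelf (do not lift them), and draw the covered one out towards the front so that the two steel posts hold the covers back and these settle flat on the shelf behind the posts, still one on the other, without the robot touching them. Leave everything else on the desk as it is.

Things in the scene. Friction and masses are not known exactly. Their poses are not given: they have to be found in the camera images.
- shelf: Low fixed grey laminate shelf; origin at desk level, flat top 60 mm above it; board spans x -150..160, y -200..170 mm. Its +x points away from the robot, +y to the robot's left (yaw within 0.25 rad).
- corner (a point): Front right inside corner of the shelf, on the board's top (shelf x -142, y -190 mm), axes as the shelf. From it an aluminium front lip runs along the whole front edge (to +y) and an aluminium end stop along the right edge (to +x); both stand 10 mm above the board.
- posts (a point): Point on the board's top midway between two upright steel posts (shelf x 14, y 100 mm), axes as the shelf. The posts are 8 mm thick, 35 mm tall and stand 34 mm either side along y: the covered resistor passes between them with about 7 mm to spare on each side, the wider covers do not.
- res_a_mid (a point): Centre (half-way up the ceramic) of the resistor already in the corner. All three are alike: cream blocks 140 (own x) x 46 (y) x 18 mm (z), about 0.28 kg, with an upright brass lug 10 (x) x 24 (y) mm rising 24 mm above the ceramic, its middle 55 mm from the centre towards own -x, the end that belongs at the lip. They slide with a few newtons.
- res_b_mid (a point): Centre of the loose resistor lying crooked on the open part of the shelf, left (+y) of the first; same size, lug and axes as res_a_mid.
- res_c_mid (a point): Centre of the resistor that lies under the two covers, between the posts, its lug end sticking out at least 40 mm in front of the posts towards the front lip; at least 40 mm is free between its lug and the covers. Same size, lug and axes as res_a_mid.
- cover_low_mid (a point): Centre of the lower of two matte black metal covers stacked on the covered resistor: 100 (x) x 90 (y) x 5 mm (z), about 0.1 kg, unfastened, its front edge a few mm to 20 mm behind the posts.
- cover_up_mid (a point): Centre of the upper cover, same size, lying on the lower one.
- transformer: Iron output transformer with copper winding, about 110 x 125 x 80 mm, loose, 2.2 kg; origin under its centre. Not to be moved.
- enclosure: Matte black enclosure corner, loose, 140 x 140 x 70 mm; origin under its centre. Not to be moved.
- test_button (a joint): Red push button on top of the small steel test box (90 x 80 x 50 mm): 0 released, grows to 0.006 m when pressed. Not to be pressed.
Mind the look-alikes: they are no part of the job. What is shaped like the part that bears res_c_mid but blue or red is not meant.

How it is judged:
At the end, for the whole second after the job is handed in: Resistors at rest on the shelf in order, lug ends within 4 mm of the lip, square within 0.05 rad, first within 5 mm of the end stop, gaps at most 4 mm. Covers flat within 0.06 rad, at rest on the shelf behind the posts, about as far left as before, the upper centred on the lower within 25 mm (x of res_a_mid in the frame of shelf between -0.0735 and -0.068 m and z of res_a_mid in the frame of shelf between 0.066 and 0.072 m and angle between the x axis of each of res_a_mid, res_b_mid, res_c_mid and the x axis of shelf, either way round below 0.05 rad and linear speed of each of res_a, res_b, res_c, cover_low, cover_up below 0.01 m/s and x of res_b_mid in the frame of shelf between -0.0735 and -0.068 m and z of res_b_mid in the frame of shelf between 0.066 and 0.072 m and x of res_c_mid in the frame of shelf between -0.0735 and -0.068 m and z of res_c_mid in the frame of shelf between 0.066 and 0.072 m and y of res_a_mid in the frame of shelf between -0.169 and -0.162 m and y of res_b_mid in the frame of res_a_mid between 0.0445 and 0.05 m and y of res_c_mid in the frame of res_b_mid between 0.0445 and 0.05 m and x of corner in the frame of res_b_mid below 0 m and x of corner in the frame of res_c_mid below 0 m and x of cover_low_mid in the frame of shelf between 0.055 and 0.12 m and y of cover_low_mid in the frame of shelf between 0.07 and 0.13 m and z of cover_low_mid in the frame of shelf between 0.06 and 0.065 m and angle between each of cover_low_mid, cover_up_mid's own z axis and vertical below 0.06 rad and x of cover_up_mid in the frame of shelf between 0.055 and 0.12 m and y of cover_up_mid in the frame of shelf between 0.07 and 0.13 m and z of cover_up_mid in the frame of shelf between 0.065 and 0.07 m and horizontal distance between cover_up_mid and cover_low_mid below 0.025 m); the robot touches nothing.
It fails at once if the robot touches a cover (contact force between any of the fingers, the arm and cover_low above 1.5 N or contact force between any of the fingers, the arm and cover_up above 1.5 N).
It fails at once if a resistor is lifted more than 15 mm off the shelf (z of any of res_a_mid, res_b_mid, res_c_mid in the frame of shelf above 0.084 m).
It fails at once if a cover topples (tilts more than 0.6 rad) (angle between any of cover_low_mid, cover_up_mid's own z axis and vertical above 0.6 rad).
It fails at once if the transformer or the enclosure corner is moved more than 15 mm (distance of any of transformer, enclosure from where it was at the start of the episode above 0.015 m).
It fails at once if the test button is pressed (value of joint test_button above 0.003 m).
It also fails if it takes over 69 s, if anything falls off the work surface, if the arm or the gripper's body presses on something with over 40 N, if the wrist force passes 120 N, or if a joint passes its speed limit or range.

## Working session

There is one attempt and no reset: what is moved stays moved. The work goes in short steps, Python scripts to look and compute and a tool call to move; the robot and the scene stay as the last step left them, time stands still between calls to the robot, and variables do not carry over. Pictures are saved under pics/ and viewed, at most 10 in all, crops included, and the job is handed in when it is done.

Besides the shell and the picture viewer there is one more tool, called by a JSON object that holds its "method" and its "body", one argument or row to a line. jog_arm: Moves the arm, as the interface text tells. Its arguments: {"type":"object","properties":{"fingers":{"type":"array","items":{"type":"number"}},"offset":{"type":"array","items":{"type":"array","items":{"type":"number"}}},"dr":{"type":"array","items":{"type":"array","items":{"type":"number"}}}},"required":["fingers","offset","dr"]}

```bash
mkdir -p pics && ls && cat > h.py <<'E'
from bench import *
import numpy as np, cv2
from scipy.spatial.transform import Rotation as R
def q2m(q): return R.from_quat([q[1],q[2],q[3],q[0]]).as_matrix()
def cloud(f):
    h,w=f["z_map"].shape; F=h/2/np.tan(np.radians(f["fovy"])/2)
    K=np.array([[F,0,f["cx"]],[0,F,f["cy"]],[0,0,1]])
    u,v=np.meshgrid(np.arange(w),np.arange(h))
    p=cv2.undistortPoints(np.stack([u,v],-1).reshape(-1,1,2).astype(float),K,np.array([f["k1"],0,0,0.])).reshape(h,w,2)
    z=f["z_map"]; P=np.dstack([p*z[...,None],z])
    return P@q2m(f["attitude"]).T+np.array(f["xyz"])
E
python3 - <<'E'
from h import *
o=get_obs(); print({k:np.round(v,3) for k,v in o.items()})
ims=[]
for n in ("top","side"):
    f=grab_frame(n); np.savez(f"{n}0.npz",**f); print(n,f["xyz"],f["attitude"],f["fovy"],f["k1"])
    cv2.imwrite(f"pics/{n}0.png",cv2.resize(f["frame"][...,::-1],(800,600)))
E
```

```text
pics
{'clock': np.float64(0.0), 'joint_pos': array([ 1.239,  0.418, -0.01 ,  1.614,  0.005,  1.111, -0.053]), 'qd': array([-0.001,  0.001, -0.   , -0.   , -0.001, -0.001, -0.001]), 'joint_efforts': array([ 2.0000e-03, -8.6446e+01,  6.8000e-01, -4.3490e+01,  1.9000e-02,
        8.0000e-03, -0.0000e+00]), 'tool_pos': array([ 0.179, -0.599,  0.404]), 'eef_rot': array([-0.001,  0.989,  0.145, -0.   ]), 'wrist_force': array([0.247, 0.283, 1.208]), 'ft_torque': array([ 0.023, -0.03 ,  0.012]), 'gripper_force': np.float64(0.0), 'gripper_width': np.float64(0.085)}
top [0.36074732 0.01901559 1.07795329] [-0.0413712   0.70593439 -0.70574307  0.04326404] 57.56002745766235 -0.03608297984740166
side [0.1666951  0.95579978 0.89741499] [ 0.0694576  -0.13160476  0.89442873 -0.4217263 ] 47.764580964635485 0.046131534936400695
```

View pics/top0.png

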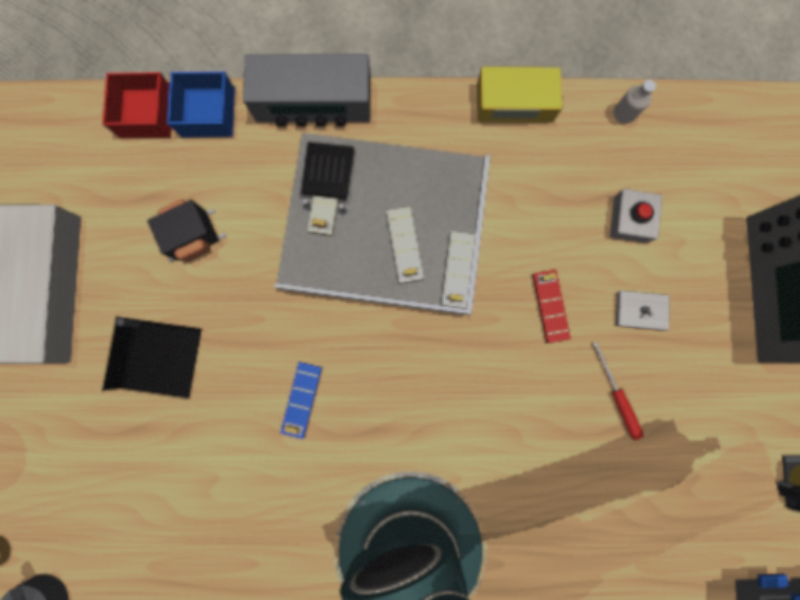

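View pics/side0.png

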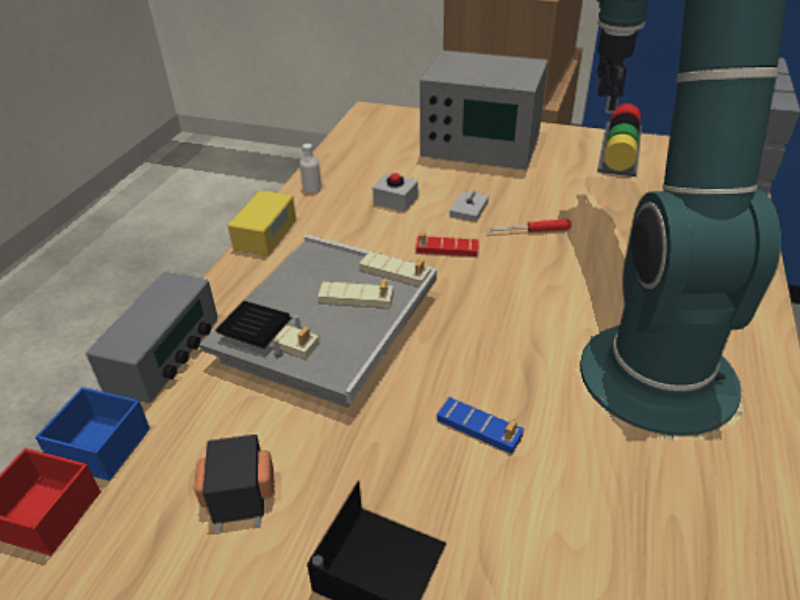

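The top picture shows the shelf in the middle: A at (458,268), B at (405,245), C's front end at (322,215), and the covers at (328,170) behind the posts. The side view agrees. Next I measure from the depth.

```bash
cat >> h.py <<'E'
def blobs(f,X):
    """cream ceramic tops: list of world points"""
    hsv=cv2.cvtColor(f["frame"],cv2.COLOR_RGB2HSV)
    m=(hsv[...,2]>150)&(hsv[...,1]<90)&(X[...,2]>.068)&(X[...,2]<.092)&(X[...,0]>.3)&(X[...,0]<.85)&(abs(X[...,1])<.3)
    n,l,s,c=cv2.connectedComponentsWithStats(m.astype(np.uint8),connectivity=4)
    return [(X[l==i],c[i]) for i in range(1,n) if s[i,4]>60]
E
python3 - <<'E'
from h import *
for n in("top","side"):
    f=dict(np.load(n+"0.npz")); X=cloud(f)
    print(n)
    for P,c in blobs(f,X):
        r=cv2.minAreaRect(P[:,:2].astype(np.float32)); print("cream",len(P),np.round(c),np.round(r[0],4),np.round(r[1],4),round(r[2],1),"z",np.median(P[:,2]).round(4))
    hsv=cv2.cvtColor(f["frame"],cv2.COLOR_RGB2HSV)
    reg=(X[...,0]>.3)&(X[...,0]<.85)&(X[...,1]>-.2)&(X[...,1]<.26)
    m=reg&(abs(X[...,2]-.06)<.006); 
    P=X[m]; r=cv2.minAreaRect(P[:,:2].astype(np.float32));print("shelf",np.round(r[0],4),np.round(r[1],4),r[2],np.median(P[:,2]))
    m=reg&(X[...,2]>.095)&(X[...,2]<.13)
    k,l,s,c=cv2.connectedComponentsWithStats(m.astype(np.uint8))
    for i in range(1,k):
        if s[i,4]>3: P=X[l==i]; print("tall",s[i,4],np.round(c[i]),P.mean(0).round(4),P.max(0).round(3),P.min(0).round(3))
    m=reg&(hsv[...,2]<60)&(X[...,2]>.06)&(X[...,2]<.13)&(X[...,0]>.5)
    k,l,s,c=cv2.connectedComponentsWithStats(m.astype(np.uint8)); i=1+np.argmax(s[1:,4])
    P=X[l==i]; r=cv2.minAreaRect(P[:,:2].astype(np.float32)); print("cover",len(P),np.round(c[i]),np.round(r[0],4),np.round(r[1],4),r[2],np.median(P[:,2]))
    # lip points
    m=reg&(X[...,2]>.066)&(X[...,2]<.074)&(hsv[...,1]<60)
    P=X[m];print("lip",len(P)); np.save(n+"lip.npy",P)
E
```

```text
top
cream 266 [206. 136.] [0.6277 0.1664] [0.0433 0.0667] 81.3 z 0.077
cream 654 [259. 155.] [0.5715 0.0112] [0.1387 0.0447] 10.6 z 0.0772
cream 806 [295. 172.] [ 0.5293 -0.0948] [0.0548 0.1673] 82.6 z 0.0769
shelf [0.6441 0.0268] [0.4045 0.4578] 0.6749505400657654 0.059057540429077404
tall 155 [206.  64.] [0.8458 0.1678 0.0981] [0.85  0.26  0.104] [0.841 0.081 0.095]
tall 27 [204. 142.] [0.6077 0.1684 0.101 ] [0.613 0.18  0.105] [0.602 0.159 0.097]
tall 34 [262. 173.] [0.5168 0.0024 0.1012] [0.524 0.013 0.105] [ 0.511 -0.009  0.096]
tall 31 [291. 190.] [ 0.4697 -0.0794  0.1012] [ 0.475 -0.068  0.105] [ 0.465 -0.091  0.096]
cover 974 [209. 109.] [0.711  0.1571] [0.0865 0.1026] 83.50538635253906 0.08697002058198322
lip 790
side
cream 394 [249. 168.] [ 0.5614 -0.0974] [0.0592 0.2327] 81.8 z 0.0771
cream 397 [226. 186.] [0.5712 0.0125] [0.1387 0.05  ] 8.6 z 0.0775
cream 196 [187. 216.] [0.6279 0.1658] [0.054  0.0692] 81.5 z 0.0776
shelf [0.6445 0.0323] [0.408  0.4524] 0.1415659487247467 0.05967649798179331
tall 25 [268. 169.] [ 0.4682 -0.0757  0.1002] [ 0.475 -0.065  0.105] [ 0.463 -0.093  0.095]
tall 140 [115. 199.] [0.8458 0.1795 0.0985] [0.85  0.259 0.106] [0.841 0.087 0.095]
tall 23 [245. 182.] [0.5155 0.006  0.1008] [0.521 0.018 0.105] [ 0.511 -0.008  0.096]
tall 40 [194. 212.] [0.6089 0.1727 0.1001] [0.617 0.187 0.104] [0.601 0.157 0.095]
cover 847 [162. 207.] [0.7127 0.1607] [0.0936 0.1068] 84.8927230834961 0.08746400989287517
lip 463
```

```bash
python3 - <<'E'
from h import *
for n in("top","side"):
    f=dict(np.load(n+"0.npz")); X=cloud(f)
    m=(abs(X[...,2]-.06)<.0035)|((abs(X[...,2]-.07)<.0035))
    m&=(X[...,0]>.3)&(X[...,0]<.9)
    m=cv2.erode(m.astype(np.uint8),np.ones((2,2)))
    k,l,s,c=cv2.connectedComponentsWithStats(m); i=1+np.argmax(s[1:,4])
    P=X[l==i]; r=cv2.minAreaRect(P[:,:2].astype(np.float32));print(n,"board",np.round(r[0],4),np.round(r[1],4),r[2])
    print(np.round(cv2.boxPoints(r),4).tolist())
    if n=="top":
        # inner lip lines: points at z .0665-.0735
        psi=np.radians(r[2]-90 if r[2]>45 else r[2]); c0=np.array(r[0])
        for psi in np.radians(np.arange(-9,-6,.25)):
            ax=np.array([np.cos(psi),np.sin(psi)]);ay=np.array([-ax[1],ax[0]])
            Q=X[(X[...,2]>.066)&(X[...,2]<.074)&(X[...,0]>.4)&(X[...,0]<.56)&(X[...,1]>-.2)&(X[...,1]<.22)][:,:2]
            a=Q@ax; h,e=np.histogram(a,np.arange(.3,.6,.003)); j=h.argmax()
            print(np.degrees(psi),h[max(0,j-3):j+4],e[j].round(4),end=" | ")
        print()
    # resistors' lugs by height 0.095+, and ceramic fits
    for P,c in blobs(f,X):
        ang=cv2.fitLine(P[:,:2].astype(np.float32),cv2.DIST_HUBER,0,.01,.01).ravel(); print(np.round(c),np.degrees(np.arctan(ang[1]/ang[0])).round(1),P[:,:2].mean(0).round(4))
E
```

```text
top board [0.6186 0.0487] [0.3639 0.3079] 82.1285171508789
[[0.44119998812675476, -0.1103999987244606], [0.7462000250816345, -0.1526000052690506], [0.7960000038146973, 0.2079000025987625], [0.4909999966621399, 0.2500999867916107]]
-9.0 [  2  37  88 104  60  19   6] 0.453 | -8.75 [  0  23  83 114  70  20   6] 0.453 | -8.5 [  0   7  77 114  90  23   5] 0.453 | -8.25 [  0   0  64 113 103  31   5] 0.453 | -8.0 [  0   0  43 115 108  46   5] 0.453 | -7.75 [  0   0  21 116 110  65   5] 0.453 | -7.499999999999999 [  0   0  11 109 108  85   5] 0.453 | -7.250000000000001 [  0   9  90 111  94  14   5] 0.456 | -7.0 [  0   9  68 116  99  27   5] 0.456 | -6.75 [  0  10  58 107 100  43   6] 0.456 | -6.5 [ 10  52  94 101  54  13   3] 0.459 | -6.25 [ 11  46  79 102  60  26   3] 0.459 | 
[206. 136.] -3.3 [0.6302 0.1652]
[259. 155.] 10.4 [0.5753 0.0116]
[295. 172.] -7.8 [ 0.5255 -0.0938]
side board [0.6175 0.0565] [0.3685 0.308 ] 82.23158264160156
[[0.4399999976158142, -0.10520000010728836], [0.745199978351593, -0.1468999981880188], [0.7950000166893005, 0.218299999833107], [0.48980000615119934, 0.2599000036716461]]
[249. 168.] -19.2 [ 0.5365 -0.0913]
[226. 186.] 8.8 [0.575  0.0147]
[187. 216.] -19.7 [0.6318 0.17  ]
```

```bash
cat >> h.py <<'E'
def rel(x,y,z,yaw):
    """offset, dr in the tool's axes from the measured pose to a down pose with tool-x yaw (deg)"""
    o=get_obs(); M=q2m(o["eef_rot"]); p=np.array(o["tool_pos"])
    c,s=np.cos(np.radians(yaw)),np.sin(np.radians(yaw))
    T=np.array([[c,s,0],[s,-c,0],[0,0,-1]])
    print("t",round(o["clock"],2),"p",p.round(4),"yaw",np.degrees(np.arctan2(M[1,0],M[0,0])).round(2),"F",np.round(o["wrist_force"],1),"w",round(o["gripper_width"],4))
    print("offset",(M.T@(np.array([x,y,z])-p)).round(4),"dr",np.degrees(R.from_matrix(M.T@T).as_rotvec()).round(2))
E
python3 -c "
from h import *
rel(.5165,.003,.30,100.4)"
```

```text
t 0.1 p [ 0.1792 -0.5986  0.4041] yaw 16.66 F [-0.3  1.   0.4] w 0.0853
offset [ 0.4957 -0.4795  0.1046] dr [-5.000e-02 -4.000e-02 -8.374e+01]
```

{"method": "jog_arm", "body": {
  "fingers": [0.36,0.36,0.36,0.36,0.36,0.36,0.36,0.36],
  "offset": [
    [0.031,-0.03,0],
    [0.062,-0.06,0],
    [0.093,-0.09,0],
    [0.124,-0.12,0],
    [0.155,-0.15,0],
    [0.186,-0.18,0],
    [0.217,-0.21,0],
    [0.248,-0.24,0]
  ],
  "dr": [
    [0,0,-5],
    [0,0,-10],
    [0,0,-15],
    [0,0,-20],
    [0,0,-25],
    [0,0,-30],
    [0,0,-36],
    [0,0,-42]
  ]
}}

```text
clock: 0.77
tool_pos: [0.3426, -0.306, 0.4046]
eef_rot: [0.0, 0.871, 0.492, -0.0]
wrist_force: [1.1, -1.3, 0.8]
gripper_width: 0.0306
gripper_force: 0.0
```

```bash
python3 -c "
from h import *
rel(.5165,.003,.30,100.4)"
```

```text
t 0.77 p [ 0.3426 -0.306   0.4046] yaw 58.95 F [ 1.1 -1.3  0.8] w 0.0306
offset [ 0.3545 -0.0104  0.1045] dr [-1.000e-02  2.000e-02 -4.145e+01]
```

{"method": "jog_arm", "body": {
  "fingers": [0.36,0.36,0.36,0.36,0.36,0.36,0.36,0.36],
  "offset": [
    [0.041,-0.001,0],
    [0.082,-0.003,0],
    [0.123,-0.004,0],
    [0.164,-0.005,0],
    [0.205,-0.006,0],
    [0.246,-0.007,0],
    [0.287,-0.008,0],
    [0.328,-0.01,0]
  ],
  "dr": [
    [0,0,-5],
    [0,0,-10],
    [0,0,-15],
    [0,0,-20],
    [0,0,-25],
    [0,0,-30],
    [0,0,-36],
    [0,0,-41.5]
  ]
}}

```text
clock: 1.43
tool_pos: [0.5048, -0.0208, 0.4047]
eef_rot: [0.0, 0.64, 0.768, 0.0]
wrist_force: [0.2, -1.8, -0.5]
gripper_width: 0.0307
gripper_force: 0.0
```

```bash
python3 -c "
from h import *
rel(.5165,.003,.255,100.4)"
```

```text
t 1.43 p [ 0.5048 -0.0208  0.4047] yaw 100.44 F [ 0.2 -1.8 -0.5] w 0.0307
offset [0.0213 0.0158 0.1497] dr [0.01 0.01 0.04]
```

{"method": "jog_arm", "body": {
  "fingers": [0.36,0.36,0.36,0.36,0.36,0.36,0.36,0.36],
  "offset": [
    [0.021,0.016,0.02],
    [0.021,0.016,0.045],
    [0.021,0.016,0.07],
    [0.021,0.016,0.09],
    [0.021,0.016,0.11],
    [0.021,0.016,0.117],
    [0.021,0.016,0.117],
    [0.021,0.016,0.117]
  ],
  "dr": [
    [0,0,0],
    [0,0,0],
    [0,0,0],
    [0,0,0],
    [0,0,0],
    [0,0,0],
    [0,0,0],
    [0,0,0]
  ]
}}

```text
clock: 2.1
tool_pos: [0.5165, 0.001, 0.2882]
eef_rot: [-0.0, 0.642, 0.767, 0.0]
wrist_force: [-0.1, -0.5, 0.4]
gripper_width: 0.0307
gripper_force: 0.0
```

```bash
python3 -c "
from h import *
rel(.5165,.003,.255,100.4)
f=grab_frame('side')['frame'][90:240,130:330,::-1]
cv2.imwrite('pics/s1.png',cv2.resize(f,(800,600),interpolation=cv2.INTER_CUBIC))"
```

```text
t 2.1 p [0.5165 0.001  0.2882] yaw 100.17 F [-0.1 -0.5  0.4] w 0.0307
offset [0.002  0.0004 0.0332] dr [-0.01 -0.01 -0.23]
```

View pics/s1.png

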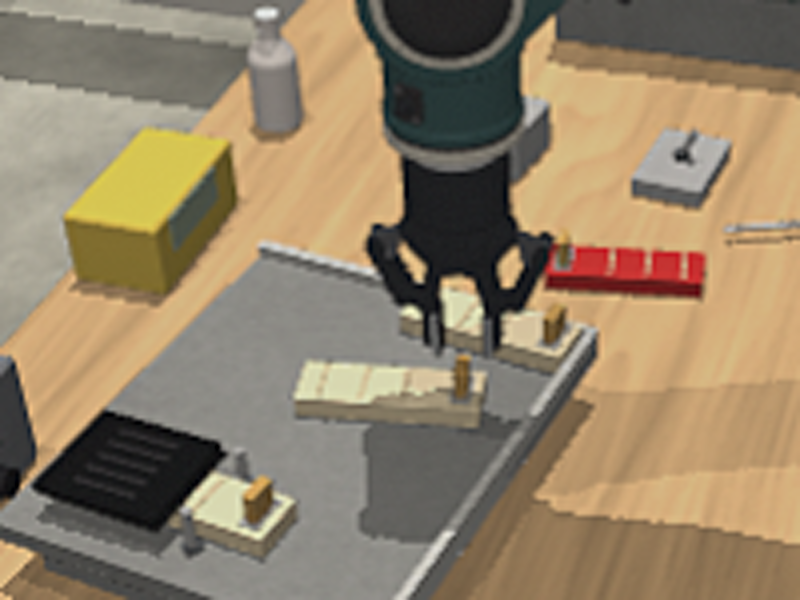

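The side crop shows the fingers at (435,335) and (490,335) straddling the lug at (463,372). I descend and grip.

{"method": "jog_arm", "body": {
  "fingers": [0.36,0.36,0.36,0.36,0,0,0,0],
  "offset": [
    [0.001,0,0.012],
    [0.001,0,0.024],
    [0.001,0,0.033],
    [0.001,0,0.033],
    [0.001,0,0.033],
    [0.001,0,0.033],
    [0.001,0,0.033],
    [0.001,0,0.033]
  ],
  "dr": [
    [0,0,0],
    [0,0,0],
    [0,0,0],
    [0,0,0],
    [0,0,0],
    [0,0,0],
    [0,0,0],
    [0,0,0]
  ]
}}

```text
clock: 2.82
tool_pos: [0.5162, 0.0019, 0.255]
eef_rot: [0.0, 0.642, 0.767, 0.0]
wrist_force: [-0.1, -0.4, -2.6]
gripper_width: 0.0088
gripper_force: 59.0
```

```bash
python3 -c "
from h import *
rel(.5165-.041+.004+.001,.003-.035+.009,.255,82.2)"
```

```text
t 2.82 p [0.5162 0.0019 0.255 ] yaw 100.16 F [-0.1 -0.4 -2.6] w 0.0088
offset [-0.0182 -0.0396 -0.    ] dr [ 0.03 -0.   17.96]
```

{"method": "jog_arm", "body": {
  "fingers": [0,0,0,0,0,0,0,0],
  "offset": [
    [0,-0.008,0],
    [-0.001,-0.016,0],
    [-0.003,-0.024,0],
    [-0.006,-0.03,0],
    [-0.01,-0.034,0],
    [-0.014,-0.038,0],
    [-0.018,-0.039,0],
    [-0.018,-0.039,0]
  ],
  "dr": [
    [0,0,2.5],
    [0,0,5],
    [0,0,7.5],
    [0,0,10],
    [0,0,13],
    [0,0,16],
    [0,0,18],
    [0,0,18]
  ]
}}

```text
clock: 3.48
tool_pos: [0.4809, -0.0235, 0.2549]
eef_rot: [0.0, 0.755, 0.656, -0.0]
wrist_force: [0.6, -1.6, 1.4]
gripper_width: 0.0086
gripper_force: 59.4
```

```bash
python3 -c "
from h import *
rel(.4752,-.0324,.255,82.2)"
```

```text
t 3.48 p [ 0.4809 -0.0235  0.2549] yaw 82.01 F [ 0.6 -1.6  1.4] w 0.0086
offset [-0.0096 -0.0044 -0.0001] dr [ 0.01  0.03 -0.19]
```

{"method": "jog_arm", "body": {
  "fingers": [0,0,0,0,0,0,0,0],
  "offset": [
    [-0.003,0,0],
    [-0.006,0,0],
    [-0.008,0,0],
    [-0.009,0,0],
    [-0.01,0,0],
    [-0.011,0,0],
    [-0.012,0,0],
    [-0.012,0,0]
  ],
  "dr": [
    [0,0,0],
    [0,0,0],
    [0,0,0],
    [0,0,0],
    [0,0,0],
    [0,0,0],
    [0,0,0],
    [0,0,0]
  ]
}}

```text
clock: 4.15
tool_pos: [0.4795, -0.0346, 0.2549]
eef_rot: [0.0, 0.754, 0.657, 0.0]
wrist_force: [1.0, 1.3, 5.8]
gripper_width: 0.0087
gripper_force: 60.1
```

{"method": "jog_arm", "body": {
  "fingers": [0,0,0,0,0,0,0,0],
  "offset": [
    [0,-0.001,0],
    [0,-0.002,0],
    [0,-0.003,0],
    [0,-0.004,0],
    [0,-0.005,0],
    [0,-0.006,0],
    [0,-0.006,0],
    [0,-0.006,0]
  ],
  "dr": [
    [0,0,0],
    [0,0,0],
    [0,0,0],
    [0,0,0],
    [0,0,0],
    [0,0,0],
    [0,0,0],
    [0,0,0]
  ]
}}

```text
clock: 4.82
tool_pos: [0.4753, -0.0344, 0.2554]
eef_rot: [0.002, 0.754, 0.657, 0.003]
wrist_force: [22.4, -3.6, -12.3]
gripper_width: 0.009
gripper_force: 58.6
```

{"method": "jog_arm", "body": {
  "fingers": [0,0,0,0,0,0,0,0],
  "offset": [
    [0,0.0015,0],
    [-0.001,0.0015,0],
    [-0.002,0.0015,0],
    [-0.003,0.0015,0],
    [-0.004,0.0015,0],
    [-0.005,0.0015,0],
    [-0.005,0.0015,0],
    [-0.005,0.0015,0]
  ],
  "dr": [
    [0,0,0],
    [0,0,0],
    [0,0,0],
    [0,0,0],
    [0,0,0],
    [0,0,0],
    [0,0,0],
    [0,0,0]
  ]
}}

```text
clock: 5.48
tool_pos: [0.4757, -0.0363, 0.2554]
eef_rot: [0.0, 0.753, 0.658, 0.003]
wrist_force: [16.7, 21.4, -4.6]
gripper_width: 0.0086
gripper_force: 59.2
```

```bash
python3 -c "
from h import *
rel(.4752,-.0324,.255,82.2)
f=grab_frame('top')['frame'][60:210,170:370,::-1]
cv2.imwrite('pics/t2.png',cv2.resize(f,(800,600),interpolation=cv2.INTER_CUBIC))"
```

```text
t 5.48 p [ 0.4757 -0.0363  0.2554] yaw 82.33 F [16.7 21.4 -4.6] w 0.0086
offset [ 0.0038 -0.001   0.0004] dr [ 0.29 -0.27  0.13]
```

View pics/t2.png

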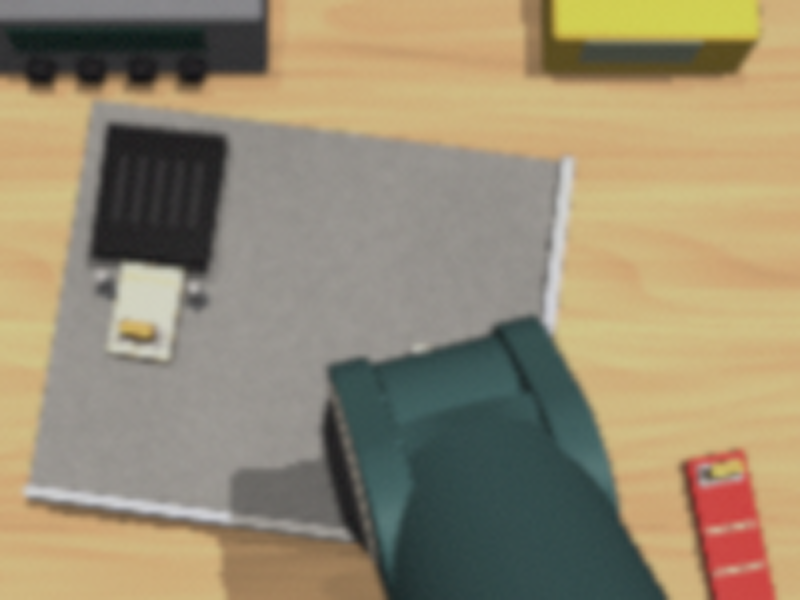

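The top view shows C and the covers untouched, with the arm hiding A and B. B has firm contact both at the lip and with A. I relax the force, release and lift.

{"method": "jog_arm", "body": {
  "fingers": [0,0,0,0.36,0.36,0.36,0.36,0.36],
  "offset": [
    [0.002,0.001,0],
    [0.003,0.0015,0],
    [0.003,0.0015,0],
    [0.003,0.0015,0],
    [0.003,0.0015,0],
    [0.003,0.0015,0],
    [0.003,0.0015,-0.02],
    [0.003,0.0015,-0.04]
  ],
  "dr": [
    [0,0,0],
    [0,0,0],
    [0,0,0],
    [0,0,0],
    [0,0,0],
    [0,0,0],
    [0,0,0],
    [0,0,0]
  ]
}}

```text
clock: 6.2
tool_pos: [0.4754, -0.0363, 0.2943]
eef_rot: [-0.001, 0.754, 0.657, -0.001]
wrist_force: [0.7, 0.2, 1.2]
gripper_width: 0.0307
gripper_force: 0.0
```

```bash
python3 -c "
from h import *
rel(.608,.168,.290,82)
f=grab_frame('side');X=cloud(f)
cv2.imwrite('pics/s3.png',cv2.resize(f['frame'][90:240,130:330,::-1],(800,600),interpolation=cv2.INTER_CUBIC))"
```

```text
t 6.2 p [ 0.4754 -0.0363  0.2943] yaw 82.17 F [0.7 0.2 1.2] w 0.0307
offset [0.2204 0.1035 0.004 ] dr [-0.19 -0.01  0.17]
```

View pics/s3.png

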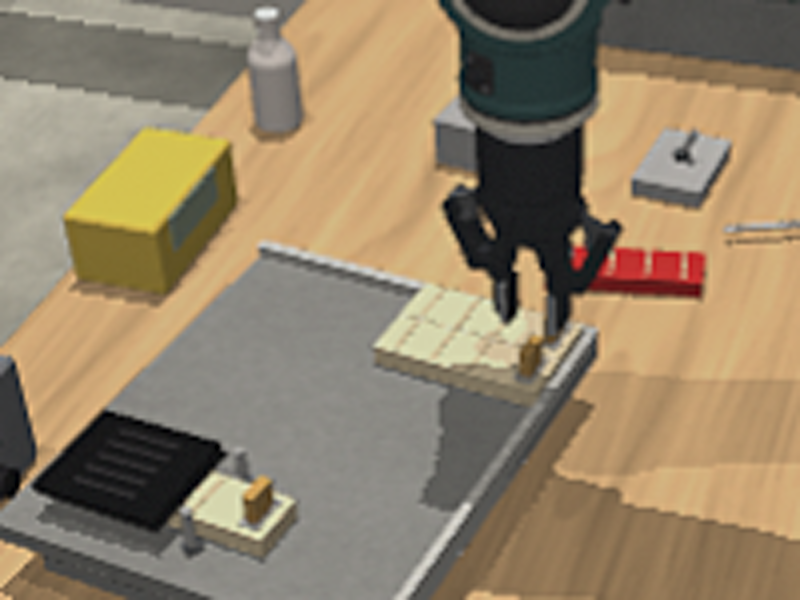

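The side view shows B tight beside A at the lip, with C and the covers as before. Now to C's lug.

{"method": "jog_arm", "body": {
  "fingers": [0.36,0.36,0.36,0.36,0.36,0.36,0.36,0.36],
  "offset": [
    [0.03,0.014,0],
    [0.06,0.028,0],
    [0.095,0.044,0],
    [0.13,0.061,0],
    [0.165,0.077,0],
    [0.195,0.091,0],
    [0.219,0.1025,0],
    [0.219,0.1025,0]
  ],
  "dr": [
    [0,0,0],
    [0,0,0],
    [0,0,0],
    [0,0,0],
    [0,0,0],
    [0,0,0],
    [0,0,0],
    [0,0,0]
  ]
}}

```text
clock: 6.92
tool_pos: [0.6084, 0.1716, 0.2942]
eef_rot: [-0.001, 0.752, 0.659, 0.001]
wrist_force: [1.2, 0.1, -0.7]
gripper_width: 0.0307
gripper_force: 0.0
```

```bash
python3 -c "
from h import *
rel(.607,.1665,.255,82.2)
f=grab_frame('side');X=cloud(f)
cv2.imwrite('pics/s4.png',cv2.resize(f['frame'][130:250,110:270,::-1],(800,600),interpolation=cv2.INTER_CUBIC))"
```

```text
t 6.92 p [0.6084 0.1716 0.2942] yaw 82.41 F [ 1.2  0.1 -0.7] w 0.0307
offset [-0.0053 -0.0007  0.0392] dr [-0.03 -0.15  0.21]
```

View pics/s4.png

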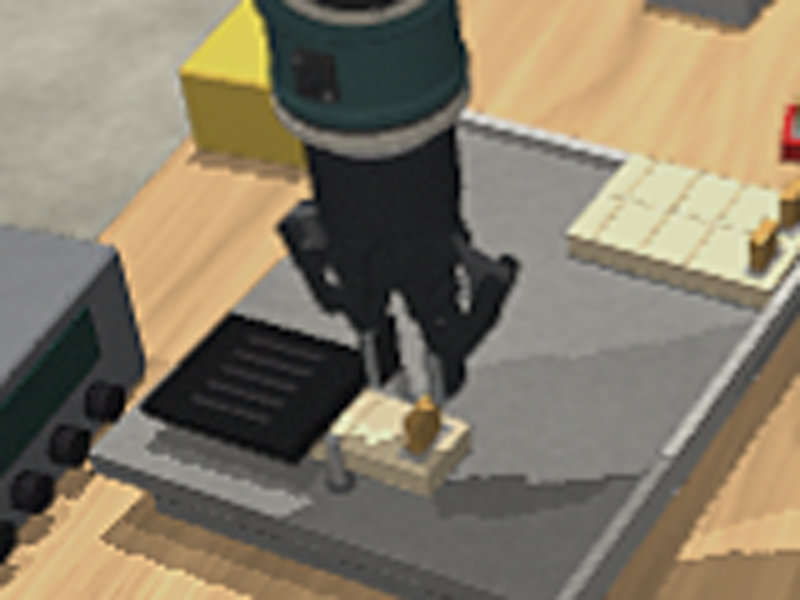

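The fingers at (375,385) and (455,395) straddle C's lug at (425,400), and the covers are clear. I lower and grip.

{"method": "jog_arm", "body": {
  "fingers": [0.36,0.36,0.36,0.36,0.36,0,0,0],
  "offset": [
    [-0.004,-0.0005,0.005],
    [-0.004,-0.0005,0.015],
    [-0.004,-0.0005,0.025],
    [-0.004,-0.0005,0.035],
    [-0.004,-0.0005,0.039],
    [-0.004,-0.0005,0.039],
    [-0.004,-0.0005,0.039],
    [-0.004,-0.0005,0.039]
  ],
  "dr": [
    [0,0,0],
    [0,0,0],
    [0,0,0],
    [0,0,0],
    [0,0,0],
    [0,0,0],
    [0,0,0],
    [0,0,0]
  ]
}}

```text
clock: 7.63
tool_pos: [0.6065, 0.1627, 0.2559]
eef_rot: [0.0, 0.754, 0.657, 0.0]
wrist_force: [0.3, -1.2, -2.4]
gripper_width: 0.0088
gripper_force: 59.6
```

```bash
python3 -c "
from h import *
rel(.607-.05*.9907,.1676+.05*.1357,.255,82.2)"
```

```text
t 7.63 p [0.6065 0.1627 0.2559] yaw 82.14 F [ 0.3 -1.2 -2.4] w 0.0088
offset [ 0.0048 -0.0501  0.0009] dr [ 0.    0.   -0.06]
```

{"method": "jog_arm", "body": {
  "fingers": [0,0,0,0,0,0,0,0],
  "offset": [
    [0,-0.002,0],
    [0,-0.005,0],
    [0,-0.008,0],
    [0,-0.011,0],
    [0,-0.014,0],
    [0,-0.017,0],
    [0,-0.02,0],
    [0,-0.023,0]
  ],
  "dr": [
    [0,0,0],
    [0,0,0],
    [0,0,0],
    [0,0,0],
    [0,0,0],
    [0,0,0],
    [0,0,0],
    [0,0,0]
  ]
}}

```text
clock: 8.3
tool_pos: [0.5834, 0.166, 0.2558]
eef_rot: [0.0, 0.754, 0.657, 0.0]
wrist_force: [1.2, 0.6, -1.6]
gripper_width: 0.0083
gripper_force: 59.6
```

{"method": "jog_arm", "body": {
  "fingers": [0,0,0,0,0,0,0,0],
  "offset": [
    [0,-0.003,0],
    [0,-0.006,0],
    [0,-0.009,0],
    [0,-0.012,0],
    [0,-0.015,0],
    [0,-0.018,0],
    [0,-0.021,0],
    [0,-0.024,0]
  ],
  "dr": [
    [0,0,0],
    [0,0,0],
    [0,0,0],
    [0,0,0],
    [0,0,0],
    [0,0,0],
    [0,0,0],
    [0,0,0]
  ]
}}

```text
clock: 8.97
tool_pos: [0.5595, 0.1693, 0.2557]
eef_rot: [-0.0, 0.754, 0.657, -0.0]
wrist_force: [0.7, -1.3, -1.5]
gripper_width: 0.0086
gripper_force: 59.7
```

```bash
python3 -c "
from h import *
rel(.607-.05*.9907,.1676+.05*.1357,.255,82.2)
f=grab_frame('side');X=cloud(f)
cv2.imwrite('pics/s5.png',cv2.resize(f['frame'][130:250,110:270,::-1],(800,600),interpolation=cv2.INTER_CUBIC))"
```

```text
t 8.97 p [0.5595 0.1693 0.2557] yaw 82.16 F [ 0.7 -1.3 -1.5] w 0.0086
offset [ 0.0047 -0.0027  0.0007] dr [-0.   -0.   -0.04]
```

View pics/s5.png

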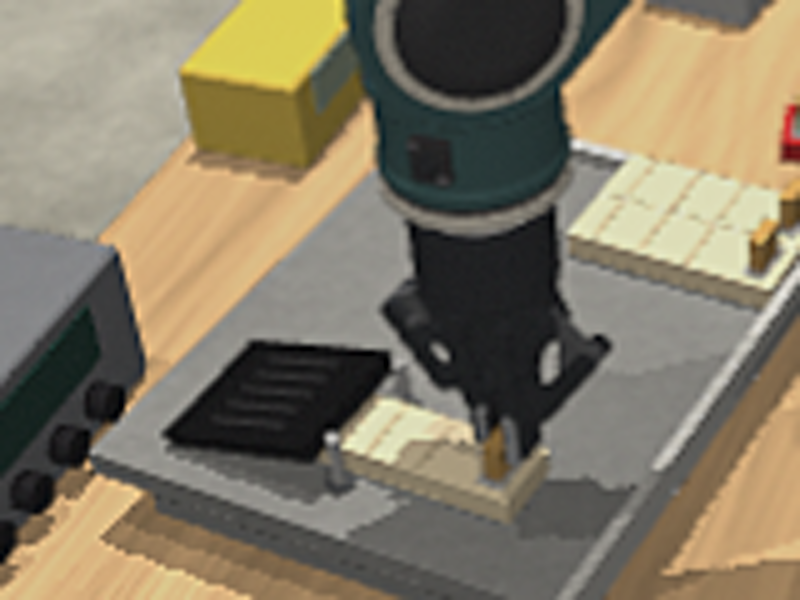

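The side view shows the covers held at the posts (335,440)/(400,380) while C slides out. I keep drawing.

{"method": "jog_arm", "body": {
  "fingers": [0,0,0,0,0,0,0,0],
  "offset": [
    [0,-0.003,0],
    [0,-0.006,0],
    [0,-0.009,0],
    [0,-0.012,0],
    [0,-0.015,0],
    [0,-0.018,0],
    [0,-0.021,0],
    [0,-0.024,0]
  ],
  "dr": [
    [0,0,0],
    [0,0,0],
    [0,0,0],
    [0,0,0],
    [0,0,0],
    [0,0,0],
    [0,0,0],
    [0,0,0]
  ]
}}

```text
clock: 9.68
tool_pos: [0.5357, 0.1726, 0.2557]
eef_rot: [-0.0, 0.754, 0.657, -0.0]
wrist_force: [1.1, 0.7, -1.9]
gripper_width: 0.0086
gripper_force: 59.6
```

{"method": "jog_arm", "body": {
  "fingers": [0,0,0,0,0,0,0,0],
  "offset": [
    [0,-0.004,0],
    [0,-0.008,0],
    [0,-0.012,0],
    [0,-0.016,0],
    [0,-0.02,0],
    [0,-0.024,0],
    [0,-0.027,0],
    [0,-0.028,0]
  ],
  "dr": [
    [0,0,0],
    [0,0,0],
    [0,0,0],
    [0,0,0],
    [0,0,0],
    [0,0,0],
    [0,0,0],
    [0,0,0]
  ]
}}

```text
clock: 10.35
tool_pos: [0.5078, 0.1765, 0.2557]
eef_rot: [-0.0, 0.754, 0.657, -0.0]
wrist_force: [-0.1, 0.6, -3.0]
gripper_width: 0.0086
gripper_force: 59.6
```

```bash
python3 -c "
from h import *
ax=np.array([.9907,-.1357]);ay=np.array([.1357,.9907])
t=np.array([.4755,-.0364])+.0035*ax+.056*ay
rel(*t,.2557,82.2)
f=grab_frame('side');X=cloud(f)
cv2.imwrite('pics/s6.png',cv2.resize(f['frame'][130:250,110:270,::-1],(800,600),interpolation=cv2.INTER_CUBIC))"
```

```text
t 10.35 p [0.5078 0.1765 0.2557] yaw 82.18 F [-0.1  0.6 -3. ] w 0.0086
offset [-0.1593  0.0004  0.    ] dr [-0.01  0.   -0.02]
```

View pics/s6.png

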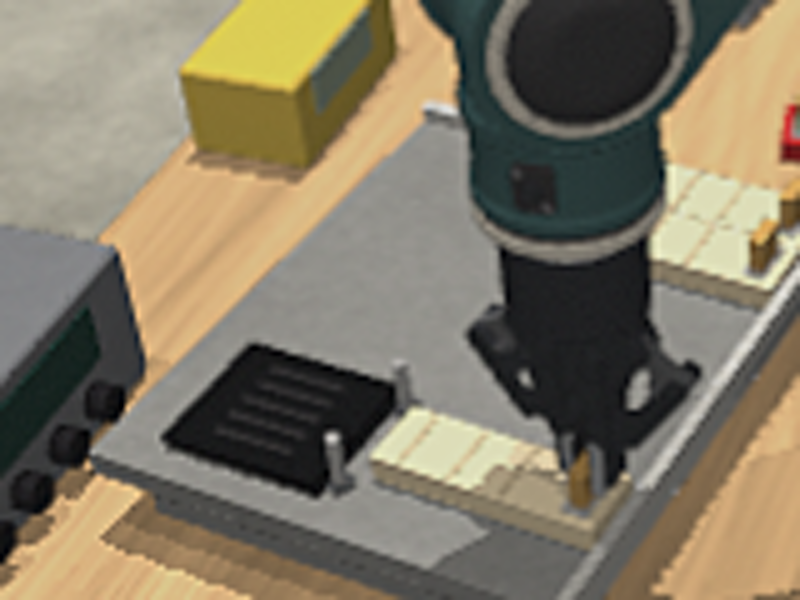

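Covers lie flat behind the posts, and C's rear end (375,465) is clear of them in front. Now I slide C sideways towards B.

{"method": "jog_arm", "body": {
  "fingers": [0,0,0,0,0,0,0,0],
  "offset": [
    [-0.004,0,0],
    [-0.014,0,0],
    [-0.025,0,0],
    [-0.036,0,0],
    [-0.047,0,0],
    [-0.058,0,0],
    [-0.069,0,0],
    [-0.08,0,0]
  ],
  "dr": [
    [0,0,0],
    [0,0,0],
    [0,0,0],
    [0,0,0],
    [0,0,0],
    [0,0,0],
    [0,0,0],
    [0,0,0]
  ]
}}

```text
clock: 11.07
tool_pos: [0.4972, 0.0958, 0.2557]
eef_rot: [-0.0, 0.754, 0.657, -0.0]
wrist_force: [0.5, -0.3, -2.7]
gripper_width: 0.0088
gripper_force: 59.6
```

{"method": "jog_arm", "body": {
  "fingers": [0,0,0,0,0,0,0,0],
  "offset": [
    [-0.011,0,0],
    [-0.022,0,0],
    [-0.033,0,0],
    [-0.044,0,0],
    [-0.055,0,0],
    [-0.066,0,0],
    [-0.074,0,0],
    [-0.078,0,0]
  ],
  "dr": [
    [0,0,0],
    [0,0,0],
    [0,0,0],
    [0,0,0],
    [0,0,0],
    [0,0,0],
    [0,0,0],
    [0,0,0]
  ]
}}

```text
clock: 11.73
tool_pos: [0.4866, 0.0185, 0.2557]
eef_rot: [0.0, 0.754, 0.657, -0.0]
wrist_force: [0.0, 0.1, -2.3]
gripper_width: 0.0085
gripper_force: 59.7
```

{"method": "jog_arm", "body": {
  "fingers": [0,0,0,0,0,0,0,0],
  "offset": [
    [-0.003,0,0],
    [-0.005,0,0],
    [-0.007,0,0],
    [-0.008,0,0],
    [-0.009,0,0],
    [-0.01,0,0],
    [-0.011,0,0],
    [-0.011,0,0]
  ],
  "dr": [
    [0,0,0],
    [0,0,0],
    [0,0,0],
    [0,0,0],
    [0,0,0],
    [0,0,0],
    [0,0,0],
    [0,0,0]
  ]
}}

```text
clock: 12.4
tool_pos: [0.4853, 0.0089, 0.2557]
eef_rot: [-0.0, 0.754, 0.657, -0.0]
wrist_force: [-0.0, 0.1, -1.6]
gripper_width: 0.0085
gripper_force: 59.7
```

{"method": "jog_arm", "body": {
  "fingers": [0,0,0,0,0,0,0,0],
  "offset": [
    [0,-0.001,0],
    [0,-0.002,0],
    [0,-0.003,0],
    [0,-0.004,0],
    [0,-0.005,0],
    [0,-0.006,0],
    [0,-0.006,0],
    [0,-0.006,0]
  ],
  "dr": [
    [0,0,0],
    [0,0,0],
    [0,0,0],
    [0,0,0],
    [0,0,0],
    [0,0,0],
    [0,0,0],
    [0,0,0]
  ]
}}

```text
clock: 13.07
tool_pos: [0.4813, 0.0094, 0.2566]
eef_rot: [0.002, 0.754, 0.657, 0.003]
wrist_force: [18.7, -3.2, -12.2]
gripper_width: 0.0082
gripper_force: 59.2
```

{"method": "jog_arm", "body": {
  "fingers": [0,0,0,0,0,0,0,0],
  "offset": [
    [-0.001,0.001,0],
    [-0.002,0.001,0],
    [-0.003,0.001,0],
    [-0.004,0.001,0],
    [-0.005,0.001,0],
    [-0.006,0.001,0],
    [-0.007,0.001,0],
    [-0.007,0.001,0]
  ],
  "dr": [
    [0,0,0],
    [0,0,0],
    [0,0,0],
    [0,0,0],
    [0,0,0],
    [0,0,0],
    [0,0,0],
    [0,0,0]
  ]
}}

```text
clock: 13.73
tool_pos: [0.481, 0.0033, 0.2568]
eef_rot: [0.001, 0.754, 0.657, 0.003]
wrist_force: [13.4, 4.0, -1.3]
gripper_width: 0.0086
gripper_force: 60.0
```

{"method": "jog_arm", "body": {
  "fingers": [0,0,0,0,0,0,0,0],
  "offset": [
    [-0.001,0,0],
    [-0.002,0,0],
    [-0.003,0,0],
    [-0.004,0,0],
    [-0.004,0,0],
    [-0.004,0,0],
    [-0.004,0,0],
    [-0.004,0,0]
  ],
  "dr": [
    [0,0,0],
    [0,0,0],
    [0,0,0],
    [0,0,0],
    [0,0,0],
    [0,0,0],
    [0,0,0],
    [0,0,0]
  ]
}}

```text
clock: 14.4
tool_pos: [0.4806, 0.0007, 0.2568]
eef_rot: [0.001, 0.753, 0.658, 0.003]
wrist_force: [13.9, 14.9, -3.8]
gripper_width: 0.0085
gripper_force: 59.7
```

{"method": "jog_arm", "body": {
  "fingers": [0,0,0,0.36,0.36,0.36,0.36,0.36],
  "offset": [
    [0.001,0.0005,0],
    [0.002,0.001,0],
    [0.002,0.001,0],
    [0.002,0.001,0],
    [0.002,0.001,0],
    [0.002,0.001,0],
    [0.002,0.001,-0.02],
    [0.002,0.001,-0.04]
  ],
  "dr": [
    [0,0,0],
    [0,0,0],
    [0,0,0],
    [0,0,0],
    [0,0,0],
    [0,0,0],
    [0,0,0],
    [0,0,0]
  ]
}}

```text
clock: 15.07
tool_pos: [0.4796, 0.0006, 0.2954]
eef_rot: [-0.001, 0.754, 0.657, -0.001]
wrist_force: [0.1, 0.1, 0.5]
gripper_width: 0.0309
gripper_force: 0.0
```

{"method": "jog_arm", "body": {
  "fingers": [0.36,0.36,0.36,0.36,0.36,0.36,0.36,0.36],
  "offset": [
    [0,0,-0.03],
    [0,0,-0.06],
    [-0.035,0,-0.08],
    [-0.07,0,-0.1],
    [-0.11,0,-0.11],
    [-0.15,0,-0.11],
    [-0.19,0,-0.11],
    [-0.23,0,-0.11]
  ],
  "dr": [
    [0,0,0],
    [0,0,0],
    [0,0,0],
    [0,0,0],
    [0,0,0],
    [0,0,0],
    [0,0,0],
    [0,0,0]
  ]
}}

```text
clock: 15.73
tool_pos: [0.4478, -0.2292, 0.406]
eef_rot: [0.0, 0.754, 0.657, -0.0]
wrist_force: [0.7, 0.6, 0.8]
gripper_width: 0.0306
gripper_force: 0.0
```

```bash
python3 - <<'E'
from h import *
f=grab_frame('top');X=cloud(f)
cv2.imwrite('pics/t7.png',cv2.resize(f['frame'][60:210,170:370,::-1],(800,600),interpolation=cv2.INTER_CUBIC))
ax=np.array([.9907,-.1357]);ay=np.array([.1357,.9907]);O=np.array([.6177,.0663])
Q=np.dstack([(X[...,:2]-O)@ax,(X[...,:2]-O)@ay,X[...,2]])
reg=(Q[...,0]>-.2)&(Q[...,0]<.2)&(Q[...,1]>-.22)&(Q[...,1]<.19)
k,l,s,c=cv2.connectedComponentsWithStats((reg&(Q[...,2]>.095)&(Q[...,2]<.12)).astype(np.uint8))
for i in range(1,k):
    if s[i,4]>4: print("tall",s[i,4],c[i].round(),Q[l==i].mean(0).round(4))
hsv=cv2.cvtColor(f["frame"],cv2.COLOR_RGB2HSV)
m=reg&(hsv[...,2]<60)&(Q[...,0]>0)&(Q[...,1]>.02)
P=Q[m]; r=cv2.minAreaRect(P[:,:2].astype(np.float32)); print("cover",np.round(r[0],4),np.round(r[1],4),r[2],np.percentile(P[:,2],[5,50,95]).round(4))
m=reg&(abs(Q[...,2]-.078)<.006)&(Q[...,0]<.05)&(Q[...,1]>-.187)
for xs in(-.1,-.06,-.02): 
    y=Q[m&(abs(Q[...,0]-xs)<.015)][:,1]; print("row y",y.min().round(4),y.max().round(4))
for ys in(-.167,-.121,-.075):
    x=Q[m&(abs(Q[...,1]-ys)<.015)][:,0]; print("back x",np.sort(x)[-5:].round(4))
E
```

```text
tall 32 [259. 186.] [-0.1275 -0.0737  0.1012]
tall 33 [275. 188.] [-0.1281 -0.1199  0.1006]
tall 31 [291. 190.] [-0.1271 -0.1659  0.101 ]
cover [0.1152 0.1149] [0.2033 0.1008] 15.96347713470459 [0.0351 0.0689 0.0722]
row y -0.1866 -0.0513
row y -0.1866 -0.051
row y -0.1867 -0.0511
back x [-0.0035 -0.0027 -0.0026 -0.0026 -0.0018]
back x [-0.0043 -0.0038 -0.0036 -0.0032 -0.0025]
back x [-0.0044 -0.0043 -0.0038 -0.0032 -0.0023]
```

View pics/t7.png

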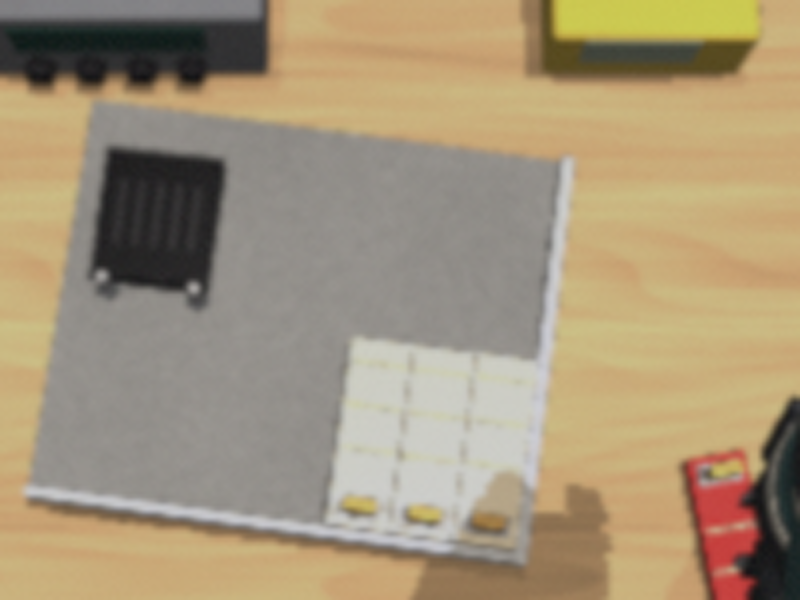

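The top view shows the row complete: lugs at (487,520), (424,514) and (358,504), spaced about 46 mm and in line at the lip. The covers lie flat and stacked at (158,220) behind the posts, so I hand in.

```bash
python3 -c "
from bench import *
print(hand_in())"
```

```text
the job is handed in; nothing more can be done
None
```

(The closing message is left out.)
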